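Flip the lids of the counter sweet box shut in one stroke

ROBOT

A 7-joint arm with a two-finger parallel gripper is mounted at the origin on the work surface. World frame = base frame: x ahead of the robot, y to its left, z up, the work surface at z = 0. Lengths are in m, angles in rad, forces in N, time in s.
With the tool pointing down it reaches from about 0.425 to 0.95 m from the base axis. Payload 4.7 kg.
Tool frame: the origin (TCP) lies midway between the tips of the shut fingers; the grasp point (between the pads) lies 19 mm behind it; x points along the fingers, z is the direction in which the jaws open and shut, and the axes are right-handed (so a half turn about x gives the same grasp; the last joint's range is limited). The gripper opens to 85 mm and grips with 20 to 120 N. Pads are 22 mm wide; open, the fingers measure 114 mm over their backs; the gripper's body (76 mm by 85 mm) begins 54 mm behind the grasp point. The pads swing forward as they close: fully open they stand 13 mm farther back than shut.
Start: joints at [-1.345, 0.469, -0.049, 1.532, 0.024, 1.141, -0.082], TCP at [0.17, 0.653, 0.231] pointing down, gripper open.
Joint ranges: [-2.59, 2.59], [-0.33, 1.99], [-1.39, 1.29], [0.1, 2.45], [-1.04, 4.18], [0.21, 1.99], [-2.66, 2.66]. Speed limits (rad/s): [2.57, 2.57, 3.14, 3.14, 3.14, 3.14, 3.14].

INTERFACE

Orientations are given as a rotation vector (axis times angle).
In Python, from bench import arm, eyes gives the robot as it stands.
- The arm moves only by the shell command python3 -m pendant 'ROWS'. ROWS is JSON, a list of rows, each a list of 7 numbers: the turn, a rotation vector about the tool's x, y, z in rad, then the shift along the tool's x, y, z in cm, then the opening, from -1 (shut) to 1 (fully open). A call has 1 to 10 rows; each row is the pose to reach, as a shift and turn from the pose measured when the call began, along the tool's axes at that moment; what a row does not reach only later rows make up. A row lasts 1/10 s, in which the tool goes at most 50 mm and 8.59 degrees, less where a joint would pass 70% of its speed; a pose out of reach is approached as far as the arm can. A call with a gripper value outside its range is refused whole. The fingers move at their own pace and stop on an object; the grip force is fixed at half the most. Time passes only in rows, so rows that repeat a pose let the fingers close. It gives the time, the measured TCP pose, the force and the opening at its end, in the units of the state.
- arm.get_obs(): the state, without advancing time (a new reading comes with each control period).
- eyes.camera(name): name is "scene" or "top" or "wrist"; returns the picture (384x512x3 uint8, blue, green, red); there is no depth.
- eyes.camera_model(name): a dict with "fx", "fy", "cx", "cy" (pixels), "rvec" (rotation vector, rad) and "tvec" (3), from world to camera coordinates, as OpenCV has them. Camera axes: x right, y down, z forward; pixel columns grow to the right and rows downward; lengths in m; the calibration is good to about 2 mm. A picture is of the moment at which its call begins: read the wrist's pose just before it. camera_model takes no time and is no camera call; for the wrist camera it gives the pose at the moment of the call.
- arm.sign_off(): hands the job in, once; it reports no verdict.
The state is a dict: "time_s": time; "joint_pos": joint angles; "qd": joint speeds; "joint_efforts": joint torques, N m; "ee_pos": TCP position; "orientation": TCP orientation; "ft_force": force on the tool from outside, world axes, zero at the start; "wrist_torque": the same for the moment, N m; "opening": opening from 0.0 (shut) to 1.0 (fully open).
Only numpy, scipy, OpenCV 4.12 (cv2) and the standard library are available. Lean on these libraries where they do the work, as an engineer would, in place of code of your own. Each camera call takes 0.05 s, during which the arm holds its last target. There are 200 camera calls.

TASK

The four lids of the red sweet box on the shop counter stand half open, each hinged on its left edge as the robot sees it. With the fingertips, make one light, low stroke along the row from the robot's left end to its right, pushing each lid fully shut before the next, and keep the fingertips within a few centimetres of the lids until the last one is shut; then take the hand clear. Do not shove, tip or lift the box, do not pull any lid further open, and leave the can, the jar and the carton beside it alone.

Things in the scene. Friction and masses are not known exactly. Their poses are not given: they have to be found in the camera images.
- sweetbox: Red plastic counter box of sweets, loose, about 1.8 kg, flat on the work surface: 90 mm (x) by 246 mm (y), rim 80 mm high. Origin at the centre of its underside, z up; its +y end is to the robot's left (yaw within 0.6 rad). Four white lids at 60 mm pitch: lid 1 at the +y end to lid 4 at the -y end. Can and jar stand 150 mm (centre to centre) to its +x side, the carton 125 mm to its -x side; its ends are free.
- lid1 (a joint): Hinge of lid 1 (86 mm along x, 56 mm along y, 4 mm thick), rad: 0 shut (rigid stop), grows as it opens, starts at 0.45 to 0.8. Hinge line along the box's x at y = 119 mm, 80 mm up; the lid is a ramp rising to -y, so a fingertip moving along -y just above shut height presses it down. Stays where it is left; under 6 N moves it.
- lid2 (a joint): Hinge of lid 2 (86 mm along x, 56 mm along y, 4 mm thick), rad: 0 shut (rigid stop), grows as it opens, starts at 0.45 to 0.8. Hinge line along the box's x at y = 59 mm, 80 mm up; the lid is a ramp rising to -y, so a fingertip moving along -y just above shut height presses it down. Stays where it is left; under 6 N moves it.
- lid3 (a joint): Hinge of lid 3 (86 mm along x, 56 mm along y, 4 mm thick), rad: 0 shut (rigid stop), grows as it opens, starts at 0.45 to 0.8. Hinge line along the box's x at y = -1 mm, 80 mm up; the lid is a ramp rising to -y, so a fingertip moving along -y just above shut height presses it down. Stays where it is left; under 6 N moves it.
- lid4 (a joint): Hinge of lid 4 (86 mm along x, 56 mm along y, 4 mm thick), rad: 0 shut (rigid stop), grows as it opens, starts at 0.45 to 0.8. Hinge line along the box's x at y = -61 mm, 80 mm up; the lid is a ramp rising to -y, so a fingertip moving along -y just above shut height presses it down. Stays where it is left; under 6 N moves it.
- lid1_edge (a point): Middle of the free (-y) edge of lid 1, on its upper face, 57 mm from the hinge line; 84 mm above the surface when shut, 105 to 125 mm at the start. A small pull tab (12 by 18 mm) sticks out at the lid's -x side by this edge.
- lid2_edge (a point): Middle of the free (-y) edge of lid 2, on its upper face, 57 mm from the hinge line; 84 mm above the surface when shut, 105 to 125 mm at the start. A small pull tab (12 by 18 mm) sticks out at the lid's -x side by this edge.
- lid3_edge (a point): Middle of the free (-y) edge of lid 3, on its upper face, 57 mm from the hinge line; 84 mm above the surface when shut, 105 to 125 mm at the start. A small pull tab (12 by 18 mm) sticks out at the lid's -x side by this edge.
- lid4_edge (a point): Middle of the free (-y) edge of lid 4, on its upper face, 57 mm from the hinge line; 84 mm above the surface when shut, 105 to 125 mm at the start. A small pull tab (12 by 18 mm) sticks out at the lid's -x side by this edge.
- can: Loose drink can with paper label, 66 mm across, 115 mm high; bystander. Origin at the centre of its underside.
- jar: Loose amber glass jar with brass-coloured cap, 64 mm across, 90 mm high; bystander. Origin at the centre of its underside.
- carton: Loose small cardboard carton, 50 by 90 mm, 40 mm high; bystander. Origin at the centre of its underside.

How it is judged:
By the outcome, as a careful person would: the job done as asked, in the order asked, and still so for the second after the job is handed in, with the robot touching nothing.
It also fails if it takes over 45 s, if anything falls off the work surface, if the arm or the gripper's body presses on something with over 40 N, if the wrist force passes 120 N, or if a joint passes its speed limit or range.

## Working session

There is one attempt and no reset: what is moved stays moved. The work goes in short steps, Python scripts to look and compute and a shell command to move; the robot and the scene stay as the last step left them, time stands still between calls to the robot, and variables do not carry over. Pictures are saved under pics/ and viewed, about 8 in all and at most 12, crops included, and the job is handed in when it is done.

```bash
mkdir -p pics
python3 - <<'E'
from bench import arm, eyes
import cv2, numpy as np
o=arm.get_obs()
for k in ("time_s","ee_pos","orientation","ft_force","opening"): print(k,o[k])
for n in ("top","scene"):
    im=eyes.camera(n); cv2.imwrite(f"pics/{n}0.png",im)
    m=eyes.camera_model(n); print(n,m)
E
```

```text
time_s 0.0
ee_pos [0.1699749  0.65264805 0.23025296]
orientation [-1.02079388  1.32052155  1.01867923]
ft_force [ 0.44985026  0.68602439 -0.17049777]
opening 0.9980434425421224
top {'fx': 365.34175616726566, 'fy': 365.34175616726566, 'cx': 255.0618288184133, 'cy': 185.05727130974543, 'rvec': array([ 2.20729569, -2.1452076 , -0.01902756]), 'tvec': array([0.04202367, 0.58718718, 0.74657952])}
scene {'fx': 428.26511519487394, 'fy': 428.26511519487394, 'cx': 256.359820140212, 'cy': 193.17795759900073, 'rvec': array([ 2.21837031,  0.6205869 , -0.29627434]), 'tvec': array([-0.52572531, -0.10881304,  1.09493792])}
```

View pics/top0.png

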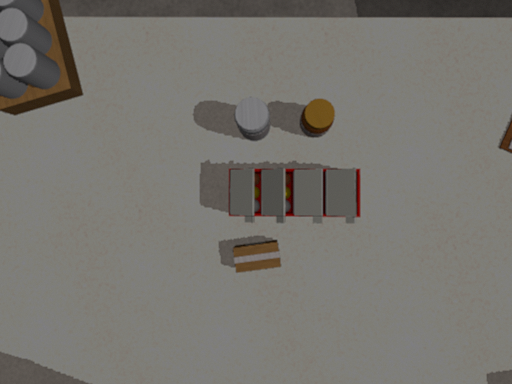

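View pics/scene0.png

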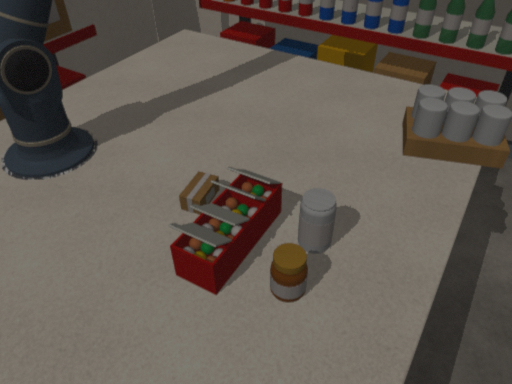

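The top view shows the box at cols 229–360, rows 168–217, with nearly zero yaw. Lid free edges are near cols 254, 285, 323 and 356, with the tabs at the bottom (-x). The can (252,115) and jar (318,115) are on +x and the carton (257,256) is on -x. Next I'll measure the box pose and lid angles.

```bash
cat > h.py <<'E'
import numpy as np, cv2
from bench import eyes
def ray(uv,m):
    R=cv2.Rodrigues(m["rvec"])[0]; c=-R.T@m["tvec"]
    uv=np.atleast_2d(uv).astype(float)
    d=np.c_[(uv[:,0]-m["cx"])/m["fx"],(uv[:,1]-m["cy"])/m["fy"],np.ones(len(uv))]@R
    return c,d
def plane(uv,m,z):
    c,d=ray(uv,m); return (c+d*((z-c[2])/d[:,2])[:,None])[:,:2]
def redbox(im,m,z=0.08):
    hsv=cv2.cvtColor(im,cv2.COLOR_BGR2HSV)
    k=((hsv[...,0]<6)|(hsv[...,0]>174))&(hsv[...,1]>170)&(hsv[...,2]>60)
    k[:,:200]=0;k[:,400:]=0;k[:140]=0;k[230:]=0
    v,u=np.nonzero(k); P=plane(np.c_[u,v],m,z)
    (c,s,a)=cv2.minAreaRect((P*1000).astype(np.float32)); return k,c,s,a
def lidangles(im,m,c,yaw):
    # transitions of grey lid -> other along box centreline
    ey=np.array([-np.sin(yaw),np.cos(yaw)])
    hsv=cv2.cvtColor(im,cv2.COLOR_BGR2HSV); R=cv2.Rodrigues(m["rvec"])[0]; cam=-R.T@m["tvec"]
    out=[]
    for h in (.119,.059,-.001,-.061):
        best=None
        for t in np.arange(0,1.0,.01):
            y=h-.057*np.cos(t)+.004*np.sin(t); z=.08+.057*np.sin(t)+.004*np.cos(t)
            out.append((h,t,*(c+ey*y),z))
    return np.array(out)
E
python3 - <<'E'
from h import *
from bench import arm
from scipy.spatial.transform import Rotation as Ro
im=cv2.imread("pics/top0.png"); m=eyes.camera_model("top")
k,c,s,a=redbox(im,m); print("box",c,s,a,k.sum())
R=cv2.Rodrigues(m["rvec"])[0]; print("cam",-R.T@m["tvec"])
hsv=cv2.cvtColor(im,cv2.COLOR_BGR2HSV)
for r in (185,192,200): print(r,[f"{u}:{hsv[r,u,1]}/{hsv[r,u,2]}" for u in range(226,364)if abs(int(hsv[r,u,1])-int(hsv[r,u-1,1]))>40])
o=arm.get_obs(); print(Ro.from_rotvec(o["orientation"]).as_matrix().round(3))
E
```

```text
box (573.1845092773438, -42.192604064941406) (86.86326599121094, 194.06439208984375) 1.6912050247192383 351
cam [0.55890157 0.0176882  0.76892907]
185 ['228:66/89', '229:108/78', '230:33/77', '254:59/82', '255:202/62', '256:255/72', '261:59/73', '262:9/81', '286:193/66', '287:255/71', '293:53/62', '294:3/83', '323:130/49', '324:255/34', '325:33/46', '356:82/53', '357:249/83', '359:187/117', '360:61/121', '361:6/130']
192 ['228:70/87', '230:6/80', '254:82/93', '255:255/77', '260:203/64', '261:60/72', '262:9/82', '285:99/116', '286:242/95', '293:51/60', '294:9/86', '323:128/50', '324:255/35', '325:37/48', '356:91/56', '357:255/82', '359:186/118', '360:60/123', '361:8/130']
200 ['228:71/90', '230:10/76', '256:68/56', '257:148/67', '258:241/75', '260:203/74', '261:54/76', '262:9/84', '286:58/57', '287:143/66', '288:221/75', '292:200/46', '293:49/62', '294:6/84', '323:138/48', '324:255/34', '325:25/51', '356:97/55', '357:255/82', '359:196/117', '360:64/123', '361:6/130']
[[-0.    -0.968  0.252]
 [-0.002  0.252  0.968]
 [-1.    -0.    -0.002]]
```

Run:
```python
from h import *
im=cv2.imread("pics/top0.png"); m=eyes.camera_model("top")
hsv=cv2.cvtColor(im,cv2.COLOR_BGR2HSV)
k=((hsv[...,0]<8)|(hsv[...,0]>172))&(hsv[...,1]>58); k[:,:215]=0;k[:,375:]=0;k[:158]=0;k[226:]=0
k=k.astype(np.uint8); n,l,st,_=cv2.connectedComponentsWithStats(k,connectivity=8)
for i in range(1,n):
    if st[i,4]<4:k[l==i]=0
    else: print(st[i])
v,u=np.nonzero(k); P=(plane(np.c_[u,v],m,.08)*1000).astype(np.float32)
c,s,a=cv2.minAreaRect(P); print("box",c,s,a)
# long sides: fit top/bottom red rows per column
top=[(x,v[u==x].min()) for x in np.unique(u)]; bot=[(x,v[u==x].max()) for x in np.unique(u)]
for e in (top,bot):
    Q=plane(np.array(e),m,.08); 
    f=np.polyfit(Q[:,1],Q[:,0],1); r=Q[:,0]-np.polyval(f,Q[:,1]); g=abs(r)<.006; f=np.polyfit(Q[g,1],Q[g,0],1); print(f,g.sum(),len(r))
pl=plane([[228.5,192],[360,192],[229,170],[360,170],[229,215],[360,215]],m,.08);print(pl.round(4))
R=cv2.Rodrigues(m["rvec"])[0]; cam=-R.T@m["tvec"]
yc=(pl[0,1]+pl[1,1])/2
for h,uu in zip((.119,.059,-.001,-.061),(254.5,285.7,323.5,356.5)):
    C,d=ray([uu,192],m); d=d[0]; t=np.arange(0,1,.01)
    y=yc+h-.057*np.cos(t)+.004*np.sin(t); z=.08+.057*np.sin(t)+.004*np.cos(t)
    e=C[1]+d[1]*(z-C[2])/d[2]-y; i=abs(e).argmin(); print("lid",h,t[i],e[i],z[i])
o=cv2.resize(im[150:280,200:390],None,fx=4,fy=4,interpolation=cv2.INTER_CUBIC); cv2.imwrite("pics/crop.png",o)
```

```text
[228 168  17  49 128]
[254 168  22  49 244]
[285 168  16  49 264]
[300 168   4   2   7]
[307 168   3   2   5]
[322 168  23  49 143]
[356 169   5  48 221]
[309 215   3   2   4]
box (572.8197021484375, -17.515174865722656) (90.98487854003906, 247.25035095214844) 1.8353967666625977Traceback (most recent call last):
  File "<stdin>", line 15, in <module>
    raise TypeError("expected non-empty vector for x")
TypeError: expected non-empty vector for x
```

Run:
```python
from h import *
m=eyes.camera_model("top"); c=np.array([.5728,-.0175]); ey=np.array([-.032,.9995])
for h,uu in zip((.119,.059,-.001,-.061),(254.5,285.7,323.5,356.5)):
    C,d=ray([uu,192],m); d=d[0]; t=np.arange(0,1,.01)
    y=c[1]+h-.057*np.cos(t)+.004*np.sin(t); z=.08+.057*np.sin(t)+.004*np.cos(t)
    e=C[1]+d[1]*(z-C[2])/d[2]-y; i=abs(e).argmin(); print("lid",h,t[i],round(e[i],4),z[i].round(4), "press d=40",(c+ey*(h-.040)).round(4))
```

```text
lid 0.119 0.52 -0.0 0.1118 press d=40 [0.5703 0.0615]
lid 0.059 0.64 -0.0 0.1172 press d=40 [0.5722 0.0015]
lid -0.001 0.37 0.0 0.1043 press d=40 [ 0.5741 -0.0585]
lid -0.061 0.45 0.0001 0.1084 press d=40 [ 0.576  -0.1184]
```

```bash
python3 -m pendant '[[0.13,0,0,0,-5.2,-4.1,-1],[0.26,0,0,0,-10.4,-8.2,-1],[0.39,0,0,0,-15.6,-12.3,-1],[0.52,0,0,0,-20.8,-16.4,-1],[0.65,0,0,0,-26,-20.5,-1],[0.78,0,0,0,-31.2,-24.6,-1],[0.91,0,0,0,-36.4,-28.7,-1],[1.04,0,0,0,-41.6,-32.8,-1],[1.17,0,0,0,-46.8,-36.9,-1],[1.284,0,0,0,-52.1,-41.5,-1]]'
cat > st.py <<'E'
import sys,numpy as np
from bench import arm
from scipy.spatial.transform import Rotation as Ro
o=arm.get_obs(); R=Ro.from_rotvec(o["orientation"]).as_matrix(); p=np.array(o["ee_pos"])
print(round(o["time_s"],2),p.round(4),np.round(o["ft_force"],2),round(o["opening"],3)); print(R.round(3).tolist())
for a in sys.argv[1:]:
    t=np.array(eval(a)); print(a,"-> tool cm",(R.T@(t-p)*100).round(2))
E
python3 st.py "[.569,.112,.23]" "[.569,.112,.125]"
```

```text
time_s: 1.1
ee_pos: [0.4718, 0.2522, 0.2309]
orientation: [-0.023, 1.571, 0.02]
ft_force: [0.3, 0.5, -0.3]
opening: -0.002
1.1 [0.4718 0.2522 0.2309] [ 0.28  0.54 -0.28] -0.002
[[-0.001, -0.027, 1.0], [-0.002, 1.0, 0.027], [-1.0, -0.002, -0.001]]
[.569,.112,.23] -> tool cm [  0.1  -14.28   9.33]
[.569,.112,.125] -> tool cm [ 10.6  -14.27   9.34]
```

```bash
python3 -m pendant '[[-0.005,0,0,0,-3.6,2.3,-1],[-0.005,0,0,0,-7.2,4.6,-1],[-0.005,0,0,0,-10.8,7,-1],[-0.005,0,0,0,-14.3,9.3,-1],[-0.005,0,0,0,-14.3,9.3,-1],[-0.005,0,0,3,-14.3,9.3,-1],[-0.005,0,0,6,-14.3,9.3,-1],[-0.005,0,0,9,-14.3,9.3,-1],[-0.005,0,0,10.6,-14.3,9.3,-1],[-0.005,0,0,10.6,-14.3,9.3,-1]]'
python3 st.py "[.5703,.0615,.112]" "[.5703,.0615,.084]"
python3 - <<'E'
from bench import eyes
import cv2
a=eyes.camera("scene")[120:330,120:390]; b=eyes.camera("wrist")
cv2.imwrite("pics/s1.png",cv2.hconcat([cv2.resize(a,(494,384)),b[:,100:400]]))
E
```

```text
time_s: 2.1
ee_pos: [0.5661, 0.112, 0.1223]
orientation: [-0.029, 1.577, 0.024]
ft_force: [-0.3, 0.7, -0.0]
opening: 0.003
2.1 [0.5661 0.112  0.1223] [-0.33  0.7  -0.01] 0.003
[[-0.007, -0.033, 0.999], [-0.003, 0.999, 0.033], [-1.0, -0.003, -0.007]]
[.5703,.0615,.112] -> tool cm [ 1.04 -5.06  0.26]
[.5703,.0615,.084] -> tool cm [ 3.84 -5.05  0.28]
```

View pics/s1.png

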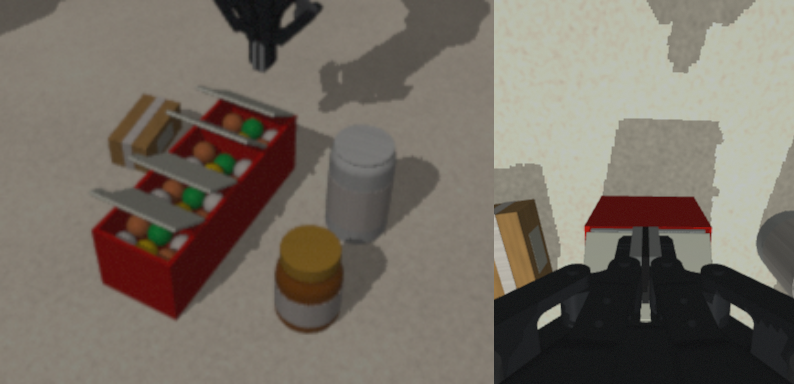

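The fingertips are centred over the +y end of the box, and the lids are still untouched. Starting the stroke.

```bash
python3 -m pendant '[[0,0,0,0.3,-1,0.1,-1],[0,0,0,0.6,-2,0.1,-1],[0,0,0,0.9,-3,0.2,-1],[0,0,0,1.2,-4,0.2,-1],[0,0,0,1.4,-4.7,0.3,-1],[0,0,0,1.7,-5,0.3,-1],[0,0,0,2.1,-5,0.3,-1],[0,0,0,2.5,-5,0.3,-1],[0,0,0,2.9,-5,0.3,-1],[0,0,0,3.1,-5,0.3,-1]]'
python3 st.py "[.5703,.0605,.084]"
```

```text
time_s: 3.2
ee_pos: [0.5729, 0.0625, 0.0936]
orientation: [-0.028, 1.572, 0.025]
ft_force: [-0.4, 0.2, 1.1]
opening: -0.001
3.2 [0.5729 0.0625 0.0936] [-0.43  0.17  1.08] -0.001
[[-0.001, -0.034, 0.999], [-0.002, 0.999, 0.034], [-1.0, -0.002, -0.002]]
[.5703,.0605,.084] -> tool cm [ 0.97 -0.19 -0.27]
```

```bash
python3 -m pendant '[[0,0,0,0.3,-0.1,-0.1,-1],[0,0,0,0.5,-0.2,-0.2,-1],[0,0,0,0.7,-0.2,-0.2,-1],[0,0,0,0.85,-0.2,-0.2,-1],[0,0,0,0.95,-0.2,-0.2,-1],[0,0,0,0.95,-0.2,-0.2,-1],[0,0,0,0.95,-0.2,-0.2,-1]]'
python3 st.py "[.5703,.0605,.084]"
```

```text
time_s: 3.9
ee_pos: [0.571, 0.0606, 0.0842]
orientation: [-0.028, 1.572, 0.025]
ft_force: [0.0, -0.2, 0.0]
opening: -0.0
3.9 [0.571  0.0606 0.0842] [ 0.03 -0.16  0.04] -0.0
[[-0.001, -0.034, 0.999], [-0.002, 0.999, 0.034], [-1.0, -0.002, -0.001]]
[.5703,.0605,.084] -> tool cm [ 0.02 -0.   -0.07]
```

```bash
python3 -m pendant '[[0,0,0,0.05,-0.1,0,-1],[0,0,0,0.1,-0.2,0,-1],[0,0,0,0.1,-0.3,0,-1]]'
python3 -m pendant '[[0,0,0,0.05,0,0,-1],[0,0,0,0.1,-0.1,0,-1],[0,0,0,0.1,-0.1,0,-1]]'
python3 - <<'E'
from bench import eyes
import cv2
a=eyes.camera("scene")[150:300,150:320]
cv2.imwrite("pics/s2.png",cv2.resize(a,(680,600),interpolation=cv2.INTER_CUBIC))
E
```

```text
time_s: 4.2
ee_pos: [0.5713, 0.06, 0.084]
orientation: [-0.026, 1.572, 0.029]
ft_force: [-1.8, 3.7, 6.9]
opening: 0.002
time_s: 4.5
ee_pos: [0.5714, 0.06, 0.0839]
orientation: [-0.025, 1.572, 0.031]
ft_force: [-3.1, 2.0, 8.9]
opening: 0.002
```

View pics/s2.png

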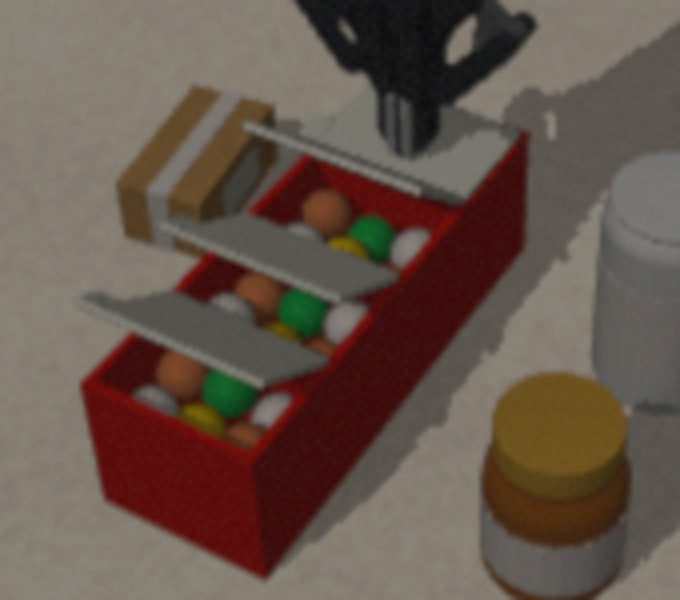

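Lid 1 is flat, fingertips at (405,145) in the crop, and the other lids are unchanged. There is a firm stop at z = 0.084. On to lid 2.

```bash
python3 -m pendant '[[0,0,0,-1,-0.2,0,-1],[0,0,0,-1.8,-1,0,-1],[0,0,0,-2.3,-2,0,-1],[0,0,0,-2.5,-3,-0.1,-1],[0,0,0,-2.5,-4,-0.1,-1],[0,0,0,-2.3,-5,-0.1,-1],[0,0,0,-2,-5.6,-0.1,-1],[0,0,0,-1.6,-5.9,-0.1,-1],[0,0,0,-1.2,-6,-0.1,-1],[0,0,0,-0.8,-6,-0.1,-1]]'
python3 st.py "[.5722,.0005,.084]"
```

```text
time_s: 5.55
ee_pos: [0.5724, -0.0001, 0.0911]
orientation: [-0.025, 1.572, 0.031]
ft_force: [0.0, 0.3, 0.2]
opening: -0.002
5.55 [ 5.724e-01 -1.000e-04  9.110e-02] [0.   0.33 0.17] -0.002
[[-0.002, -0.035, 0.999], [0.003, 0.999, 0.035], [-1.0, 0.004, -0.002]]
[.5722,.0005,.084] -> tool cm [ 0.71  0.05 -0.01]
```

```bash
python3 -m pendant '[[0,0,0,0.3,0,0,-1],[0,0,0,0.5,0,0,-1],[0,0,0,0.7,0,0,-1],[0,0,0,0.75,0,0,-1],[0,0,0,0.8,0,0,-1],[0,0,0,0.8,0,0,-1],[0,0,0,0.8,0,0,-1]]'
python3 st.py "[.5741,-.0595,.084]"
```

```text
time_s: 6.25
ee_pos: [0.5723, 0.0002, 0.084]
orientation: [-0.025, 1.572, 0.031]
ft_force: [-2.5, 0.7, 6.4]
opening: -0.0
6.25 [5.723e-01 2.000e-04 8.400e-02] [-2.46  0.69  6.37] -0.0
[[-0.002, -0.036, 0.999], [0.004, 0.999, 0.036], [-1.0, 0.004, -0.002]]
[.5741,-.0595,.084] -> tool cm [-0.03 -5.98 -0.03]
```

```bash
python3 -m pendant '[[0,0,0,-1,-0.2,0,-1],[0,0,0,-1.8,-1,0,-1],[0,0,0,-2.2,-2,0,-1],[0,0,0,-2.3,-3,0,-1],[0,0,0,-2.3,-4,0,-1],[0,0,0,-2.1,-5,0,-1],[0,0,0,-1.8,-5.6,0,-1],[0,0,0,-1.4,-5.9,0,-1],[0,0,0,-1,-6,0,-1],[0,0,0,-0.6,-6,0,-1]]'
python3 -m pendant '[[0,0,0,0.2,0,0,-1],[0,0,0,0.35,0,0,-1],[0,0,0,0.5,0,0,-1],[0,0,0,0.55,0,0,-1],[0,0,0,0.6,0,0,-1],[0,0,0,0.6,0,0,-1]]'
python3 st.py "[.5760,-.1194,.084]"
python3 - <<'E'
from bench import eyes
import cv2
a=eyes.camera("scene")[150:300,150:320]
cv2.imwrite("pics/s3.png",cv2.resize(a,(680,600),interpolation=cv2.INTER_CUBIC))
E
```

```text
time_s: 7.25
ee_pos: [0.5743, -0.0598, 0.0891]
orientation: [-0.025, 1.573, 0.031]
ft_force: [0.1, 0.4, 0.2]
opening: 0.002
time_s: 7.85
ee_pos: [0.5743, -0.0595, 0.084]
orientation: [-0.025, 1.573, 0.032]
ft_force: [-2.8, -0.7, 6.5]
opening: -0.001
7.85 [ 0.5743 -0.0595  0.084 ] [-2.84 -0.67  6.51] -0.001
[[-0.002, -0.036, 0.999], [0.005, 0.999, 0.036], [-1.0, 0.005, -0.002]]
[.5760,-.1194,.084] -> tool cm [-0.03 -5.99 -0.05]
```

View pics/s3.png

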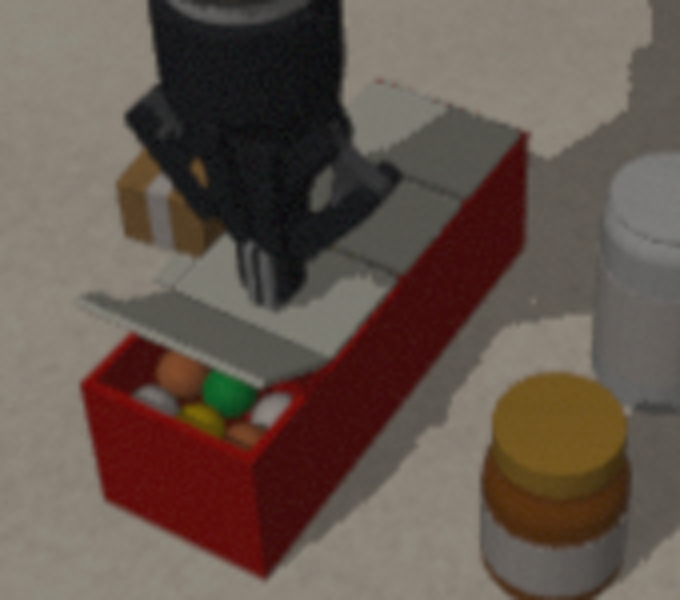

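Lids 1–3 are flat. Lid 4 is still open, with its edge from (80,300) to (265,385). The box hasn't moved: its corners are still at (265,575) and (525,130). Now lid 4.

```bash
python3 -m pendant '[[0,0,0,-1,-0.2,0,-1],[0,0,0,-1.8,-1,0,-1],[0,0,0,-2.2,-2,0,-1],[0,0,0,-2.3,-3,0,-1],[0,0,0,-2.3,-4,0,-1],[0,0,0,-2.1,-5,0,-1],[0,0,0,-1.8,-5.6,0,-1],[0,0,0,-1.4,-5.9,0,-1],[0,0,0,-1,-6,0,-1],[0,0,0,-0.6,-6,0,-1]]'
python3 -m pendant '[[0,0,0,0.2,0,0,-1],[0,0,0,0.35,0,0,-1],[0,0,0,0.5,0,0,-1],[0,0,0,0.55,0,0,-1],[0,0,0,0.6,0,0,-1],[0,0,0,0.6,0,0,-1]]'
```

```text
time_s: 8.9
ee_pos: [0.5764, -0.1195, 0.0891]
orientation: [-0.025, 1.573, 0.032]
ft_force: [-0.5, 0.9, 0.3]
opening: 0.003
time_s: 9.5
ee_pos: [0.5764, -0.1192, 0.084]
orientation: [-0.024, 1.573, 0.033]
ft_force: [-2.5, 0.7, 6.9]
opening: -0.001
```

```bash
python3 -m pendant '[[0,0,0,-1,0,0,-1],[0,0,0,-3,0,0,-1],[0,0,0,-6,0,0,-1],[0,0,0,-10,0,0,-1],[0,0,0,-13,-4,0,-1],[0,0,0,-15,-8,0,-1],[0,0,0,-15,-12,0,-1],[0,0,0,-15,-16,0,-1],[0,0,0,-15,-20,0,-1],[0,0,0,-15,-20,0,-1]]'
python3 - <<'E'
from h import *
a=eyes.camera("scene"); t=eyes.camera("top"); m=eyes.camera_model("top"); cv2.imwrite("pics/top9.png",t)
cv2.imwrite("pics/fin.png",cv2.hconcat([cv2.resize(a[140:310,120:350],(460,340),interpolation=cv2.INTER_CUBIC),cv2.resize(t[90:260,200:370],(340,340),interpolation=cv2.INTER_CUBIC)]))
t0=cv2.imread("pics/top0.png")
for n,i in(("before",t0),("after",t)):
    hsv=cv2.cvtColor(i,cv2.COLOR_BGR2HSV); k=((hsv[...,0]<8)|(hsv[...,0]>172))&(hsv[...,1]>58); k[:,:215]=0;k[:,375:]=0;k[:158]=0;k[226:]=0
    v,u=np.nonzero(k); print(n,len(u),cv2.minAreaRect((plane(np.c_[u,v],m,.08)*1000).astype(np.float32)))
E
```

```text
time_s: 10.5
ee_pos: [0.5817, -0.3273, 0.2337]
orientation: [-0.021, 1.574, 0.022]
ft_force: [-0.2, -0.8, -0.0]
opening: -0.003
before 1019 ((572.8197021484375, -17.515174865722656), (90.98487854003906, 247.25035095214844), 1.8353967666625977)
after 656 ((572.8152465820312, -17.37079620361328), (90.98491668701172, 246.95774841308594), 1.8355145454406738)
```

View pics/fin.png

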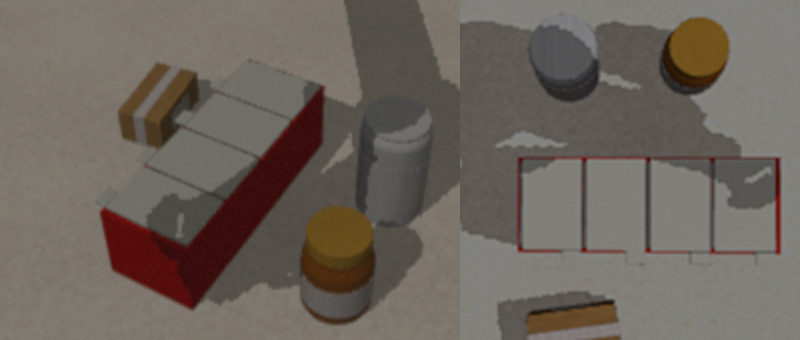

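All four lids are flat in both views. The box has moved less than 0.2 mm, the can, jar and carton look untouched, and the hand is clear. Handing in.

```bash
python3 -c "
from bench import arm
print(arm.sign_off())"
```

```text
the job is handed in; nothing more can be done
None
```

All four lids are shut, in order from the robot's left to its right, and the job is handed in. I used shut fingertips in one low pass along the row, rising at most about 25 mm between lids. The hand then lifted away, and the motion took about 10.5 s of the 45 s allowed.

- **Lids:** each one met its stop with the fingertips at z = 0.084 m, which is the shut height. The highest wrist force I read was about 9 N upward. The final scene and top views show all four lids flat.
- **Box and neighbours:** the box's measured position changed by less than 0.2 mm and its yaw did not change. The can, jar and carton look where they were in the pictures; I did not measure them.
- **One disagreement:** my starting estimate of lid 3's opening was 0.37 rad, below the stated minimum of 0.45. I put that down to pixel error, and it did not affect the stroke.

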